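# Scan the sloping label of the red tube rack

## Robot

A 6-joint arm with a two-finger parallel gripper is mounted at the origin on the work surface. World frame = base frame: x ahead of the robot, y to its left, z up, the work surface at z = 0. Lengths are in m, angles in rad, forces in N, time in s.
With the tool pointing down it reaches from about 0.25 to 0.725 m from the base axis. Payload 4 kg.
Tool frame: the origin (TCP) lies at the very end of the fingers, on their centre line; the grasp point (between the pads) lies 19 mm behind it; z points along the fingers, y is the line along which they close (so a half turn about z gives the same grasp; the last joint's range is limited). The gripper opens to 85 mm and grips with 20 to 120 N. Pads are 22 mm wide; open, the fingers measure 114 mm over their backs; the gripper's body (76 mm by 85 mm) begins 54 mm behind the grasp point. The pads swing forward as they close: fully open they stand 13 mm farther back than shut.
Start: joints at [0, 0.241, 0.005, 1.335, 0, 1.571], TCP at [0.5, -0, 0.231] pointing down, gripper open.
Joint ranges: [-2.72, 2.72], [-1.05, 1.87], [-1.09, 1.28], [-1.99, 2.15], [-1.42, 1.44], [-3.14, 3.14]. Speed limits (rad/s): [2.79, 2.79, 3.14, 3.14, 3.14, 3.14].

## Interface

Orientations are given as a unit quaternion [x, y, z, w].
In Python, from workcell import monitor, viewer, job gives the robot as it stands.
- The arm moves only by the tool arm_command, never from a script. Its argument "increments" is a list of rows, each an object of numbers: "dx", "dy", "dz": the shift along the tool's x, y, z in cm; "wx", "wy", "wz": the turn, a rotation vector about the tool's x, y, z in rad; "grip": the finger opening in cm, from 0 to 8.54. In form: [{"dx": .., "dy": .., "dz": .., "wx": .., "wy": .., "wz": .., "grip": ..}, ...]. A call has 1 to 10 rows; each row is the pose to reach, as a shift and turn from the pose commanded when the call began, along the tool's axes at that moment; what a row does not reach only later rows make up. A row lasts 1/10 s, in which the tool goes at most 50 mm and 8.59 degrees, less where a joint would pass 70% of its speed; a pose out of reach is approached as far as the arm can. A call with a gripper value outside its range is refused whole. The fingers move at their own pace and stop on an object; the grip force is fixed at half the most. Time passes only in rows, so rows that repeat a pose let the fingers close. It gives the time, the measured TCP pose, the force, the opening and the grip force at its end, in the units of the state.
- monitor.get_obs(): the state, without advancing time (a new reading comes with each control period).
- viewer.camera(name): name is "scene" or "side" or "wrist"; returns (picture, depth): 480x640x3 uint8, red, green, blue; 480x640 float32, m along the optical axis (not along the pixel's ray), 0 where there is no reading.
- viewer.get_calibration(name): a dict with "fovy" (degrees; the focal length in pixels is half the picture's height over the tangent of half this angle, whatever the lens; pixels are square), "cx", "cy" (the principal point, pixels), "view" (4x4, takes a point from world to camera coordinates). Camera axes: x right, y up, looking along -z (the intrinsics and any distortion apply to the point x, -y, -z); pixel columns grow to the right and rows downward; lengths in m; the calibration is good to about 2 mm. A picture is of the moment at which its call begins: read the wrist's pose just before it. get_calibration takes no time and is no camera call; for the wrist camera it gives the pose at the moment of the call.
- job.job_done(): hands the job in; it is judged then, once.
The state is a dict: "clock": time; "joint_pos": joint angles; "joint_vel": joint speeds; "tau": joint torques, N m; "eef_pos": TCP position; "tool_rot": TCP orientation; "ft_force": force on the tool from outside, world axes, zero at the start; "ft_torque": the same for the moment, N m; "grip_width": finger opening in m; "grasp_force": force on a finger pad.
Only numpy, scipy, OpenCV 4.12 (cv2) and the standard library are available. Lean on these libraries where they do the work, as an engineer would, in place of code of your own. Each camera call takes 0.05 s, during which the arm holds its last target. There are 200 camera calls.

## Task

The amber bottle with the blue cap is in the way of the label on the red tube rack's sloping front: set it down upright in the grey tray. Then pick up the yellow hand scanner, point it squarely at the middle of the red rack's label with its window about 6 cm away, hold it still there for two seconds, and stand it back upright on the middle of its round charging pad. Do not drop the bottle or the scanner or tip the bottle over, and leave the beaker and the tip box where they are.

Things in the scene. Friction and masses are not known exactly. Their poses are not given: they have to be found in the camera images.
- red_rack: Red tube rack, fixed: 200 (x) x 140 (y) mm. Origin: centre of its underside; z up. Behind, x from -3 to 99 mm, a block 83 mm high with white-capped tubes standing 20 mm out of its top; in front a panel that slopes down towards its -x side, from 83 mm high to the table at x = -103 mm. The panel carries the label.
- red_label: White label 56 x 56 mm with a black square code in its middle, on the red rack's sloping panel. Origin: the label's centre, on its surface, 46 mm above the table. z: the label's outward normal, 38 degrees from vertical, leaning to the rack's -x side; x: up the slope; y: across the rack.
- blue_rack: Blue tube rack with yellow-capped tubes and a label of its own, otherwise the same as the red one, fixed, origin likewise; it is not to be scanned. Which rack stands left or right varies.
- bottle: Loose amber bottle, 0.25 kg, standing in front of the red rack's slope, 160 mm high in all: body 54 mm in diameter up to 100 mm, shoulder to 118 mm, blue cap 36 mm in diameter from 128 to 160 mm. Origin: centre of its underside, z up along its axis.
- tray: Open grey tray, fixed, 140 x 140 x 30 mm, walls and floor 5 mm. Origin: centre of its underside (inner floor at z = 5 mm). Tray and charging pad swap sides.
- pad: Round black charging pad, fixed, 110 mm in diameter, 12 mm thick. Origin: centre of its underside, z up.
- scanner: Loose hand scanner, 0.18 kg, standing on its nose on the pad, 130 mm tall: white head 56 (x) x 48 (y) x 36 mm (z 0 to 36), then a straight yellow handle 36 (x) x 28 (y) mm from z = 36 to 130 mm. Origin: centre of the red window on its underside, from which it looks out along its own -z; z points up the handle.
- aim (a point): Point on the scanner's line of sight, 60 mm out from the window's centre (at z = -60 mm in the scanner's frame).
- beaker: Loose glass beaker, 62 mm in diameter, 60 mm high; a bystander. Origin: centre of its underside.
- tip_box: Loose white pipette tip box with green lid, 122 x 86 x 61 mm; a bystander. Origin: centre of its underside.
Things that resemble listed ones, but are neither listed nor needed, are in the scene too. Several things look just like the pad: the one meant starts farthest to the robot's left. Several things look just like the bottle: the one meant starts farthest to the robot's right.

How it is judged:
On the way, in this order (a step that is already met when the one before it is completed fails the run):
1. The bottle stands upright in the tray, let go (x of bottle in the frame of tray between -0.045 and 0.045 m and y of bottle in the frame of tray between -0.045 and 0.045 m and z of bottle in the frame of tray below 0.015 m and angle between bottle's own z axis and vertical below 0.1 rad and linear speed of bottle below 0.03 m/s and contact force between the fingers and bottle below 0.1 N), for 0.3 s.
2. Scanner 35-85 mm from the red rack's label, aim point within 18 mm of the label's middle along x and y, axis within 0.2 rad of its normal, still (under 20 mm/s, 0.15 rad/s) for 1 s (x of aim in the frame of red_label between -0.018 and 0.018 m and y of aim in the frame of red_label between -0.018 and 0.018 m and z of scanner in the frame of red_label between 0.035 and 0.085 m and angle between the z axis of scanner and the z axis of red_label, either way round below 0.2 rad and linear speed of scanner below 0.02 m/s and angular speed of scanner below 0.15 rad/s), for 1 s.
At the end, for the whole second after the job is handed in: The bottle stands upright (within 0.1 rad) in the tray, its centre within 45 mm of the tray's along both tray axes; the scanner stands upright (within 0.1 rad) on the pad, its centre within 25 mm of the pad's; both at rest (x of bottle in the frame of tray between -0.045 and 0.045 m and y of bottle in the frame of tray between -0.045 and 0.045 m and z of bottle in the frame of tray below 0.015 m and angle between each of bottle, scanner's own z axis and vertical below 0.1 rad and linear speed of each of bottle, scanner below 0.03 m/s and horizontal distance between scanner and pad below 0.025 m and z of scanner in the frame of pad between 0.006 and 0.018 m); the robot touches nothing.
It fails at once if The bottle is tipped over (more than 0.7 rad) (angle between bottle's own z axis and vertical above 0.7 rad).
It fails at once if The bottle is dropped or thrown (over 0.75 m/s out of the fingers) (linear speed of bottle above 0.75 m/s and contact force between the fingers and bottle below 0.1 N).
It fails at once if The scanner is dropped or thrown (over 0.75 m/s out of the fingers) (linear speed of scanner above 0.75 m/s and contact force between the fingers and scanner below 0.1 N).
It fails at once if The beaker is moved by more than 30 mm (distance of beaker from where it was at the start of the episode above 0.03 m).
It fails at once if The tip box is moved by more than 30 mm (distance of tip_box from where it was at the start of the episode above 0.03 m).
It also fails if it takes over 72 s, if anything falls off the work surface, if the arm or the gripper's body presses on something with over 40 N, if the wrist force passes 120 N, or if a joint passes its speed limit or range.

## Working session

There is one attempt and no reset: what is moved stays moved. The work goes in short steps, Python scripts to look and compute and a tool call to move; the robot and the scene stay as the last step left them, time stands still between calls to the robot, and variables do not carry over. Pictures are saved under pics/ and viewed, at most 10 in all, crops included, and the job is handed in when it is done.

Besides the shell and the picture viewer there is one more tool, called after "Request:" as name(argument=value, ...), one argument or row to a line, values as JSON. arm_command: Moves the arm, as the interface text tells. Its arguments: {"type":"object","properties":{"increments":{"type":"array","items":{"type":"object","properties":{"dx":{"type":"number"},"dy":{"type":"number"},"dz":{"type":"number"},"wx":{"type":"number"},"wy":{"type":"number"},"wz":{"type":"number"},"grip":{"type":"number"}}}}},"required":["increments"]}

```bash
ls; mkdir -p pics; cat > h.py <<'E'
import numpy as np, cv2
from workcell import monitor, viewer, job
def shot(n, f=None):
    c=viewer.get_calibration(n); p,d=viewer.camera(n)
    if f: cv2.imwrite('pics/'+f, cv2.cvtColor(p,cv2.COLOR_RGB2BGR)); np.savez('pics/'+f[:-4]+'.npz',p=p,d=d,**{k:np.array(c[k]) for k in('fovy','cx','cy','view')})
    return p,d,c
def cloud(p,d,c):
    f=240/np.tan(np.radians(c['fovy'])/2)
    v,u=np.mgrid[:480,:640]
    X=np.stack([(u-c['cx'])/f*d,-(v-c['cy'])/f*d,-d,np.ones_like(d)],-1)
    W=X@np.linalg.inv(np.array(c['view'])).T
    return W[...,:3]
E
python3 - <<'E'
from h import *
for n in('scene','side'):
    p,d,c=shot(n,n+'0.png'); print(c, {k:v for k,v in c.items() if k not in('view',)}.keys(), (d>0).mean())
o=monitor.get_obs(); print(o)
E
```

```text
pics
{'fovy': 57.35994531038673, 'cx': 317.86189653765456, 'cy': 237.27061176941692, 'view': array([[-0.30225262,  0.95321907, -0.00409409,  0.16412202],
       [-0.818519  , -0.25733509,  0.51361981,  0.3646121 ],
       [ 0.48853864,  0.15859402,  0.85800812, -1.22529859],
       [ 0.        ,  0.        ,  0.        ,  1.        ]])} dict_keys(['fovy', 'cx', 'cy']) 0.9958333333333333
{'fovy': 43.78998887952498, 'cx': 310.03358350028964, 'cy': 236.7618586224391, 'view': array([[ 0.98746364, -0.15755036,  0.00966623, -0.474506  ],
       [ 0.10530734,  0.7031675 ,  0.70318264, -0.08124244],
       [-0.11758365, -0.69334937,  0.71094356, -1.10880621],
       [ 0.        ,  0.        ,  0.        ,  1.        ]])} dict_keys(['fovy', 'cx', 'cy']) 0.9959440104166667
{'clock': 0.1, 'joint_pos': array([ 2.19949845e-07,  2.41356235e-01,  3.89098203e-03,  1.33518966e+00,
       -8.30865200e-07,  1.57079665e+00]), 'joint_vel': array([ 0.00143008, -0.00046941,  0.00148877, -0.00150675,  0.00144533,
       -0.0005813 ]), 'tau': array([-3.57412864e-04, -3.73140085e+01,  2.53010201e+01,  1.07858295e-02,
        2.43542411e-05, -2.54672034e-05]), 'eef_pos': array([ 4.99453932e-01, -1.42312773e-07,  2.30504905e-01]), 'tool_rot': array([ 7.07106510e-01,  7.07106441e-01, -6.57401578e-04, -6.56813714e-04]), 'ft_force': array([-0.29737938, -0.02497491,  0.56443591]), 'ft_torque': array([-0.0166727 , -0.00488209, -0.07780315]), 'grasp_force': 0.0, 'grip_width': 0.08532212720253415}
```

View pics/scene0.png

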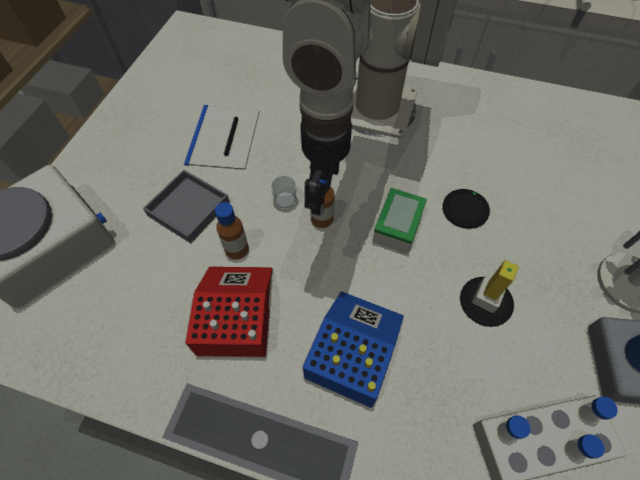

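View pics/side0.png

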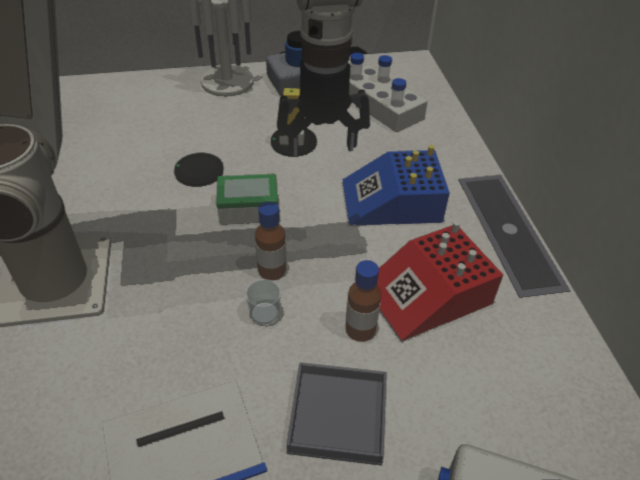

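The scene view shows the red rack at (230,310) with the target bottle at (232,235), the tray at (187,205), and the scanner on a pad at (486,300). There is a decoy bottle at (322,205) and a decoy pad at (466,208). The side view agrees. Next I'll measure from the depth images.

```bash
cat > meas.py <<'E'
from h import *
def load(f):
    z=np.load('pics/'+f+'.npz'); return z['p'],z['d'],{k:z[k] for k in('fovy','cx','cy','view')}
for n in('scene0','side0'):
    p,d,c=load(n); W=cloud(p,d,c); hsv=cv2.cvtColor(p,cv2.COLOR_RGB2HSV); H,S,V=[hsv[...,i].astype(int) for i in range(3)]
    ok=(d>0)&(np.abs(W[...,1])<.6)&(W[...,0]>.2)&(W[...,0]<.95)
    t=ok&(S<40)&(V>130)&(abs(W[...,2])<.03); print(n,'table z',np.percentile(W[t][:,2],[5,50,95]))
    masks={'red':(H<6)|(H>174),'blue':(H>105)&(H<125),'yellow':(H>22)&(H<35),'amber':(H>4)&(H<16),'green':(H>50)&(H<85)}
    for k,m in masks.items():
        m=(m&(S>110)&(V>30)&ok).astype(np.uint8); q,lab,st,ce=cv2.connectedComponentsWithStats(m)
        for i in range(1,q):
            if st[i,4]>60:
                P=W[lab==i]; print(k,st[i].tolist(),'mean',P.mean(0).round(3),'lo',np.percentile(P,2,0).round(3),'hi',np.percentile(P,98,0).round(3))
    dk=(ok&(V<75)&(S<90)&(abs(W[...,2])<.045)).astype(np.uint8); q,lab,st,ce=cv2.connectedComponentsWithStats(dk)
    for i in range(1,q):
        if st[i,4]>500:
            P=W[lab==i]; ctr=cv2.minAreaRect(P[:,:2].astype(np.float32)*1000); print('dark',st[i].tolist(),P.mean(0).round(3),'z',np.percentile(P[:,2],[2,50,98]).round(3),ctr)
E
python3 meas.py
```

```text
scene0 table z [-0.00348763 -0.00092838  0.00193614]
red [186, 267, 86, 90, 5520] mean [ 0.703 -0.125  0.066] lo [ 0.585 -0.209  0.011] hi [ 0.783 -0.05   0.084]
blue [185, 120, 18, 45, 184] mean [ 0.279 -0.427  0.006] lo [ 0.204 -0.444  0.003] hi [ 0.349 -0.409  0.01 ]
blue [214, 202, 21, 23, 350] mean [ 0.542 -0.193  0.15 ] lo [ 0.445 -0.265  0.025] hi [ 0.558 -0.177  0.161]
blue [303, 292, 100, 115, 5767] mean [0.7   0.118 0.068] lo [0.584 0.049 0.013] hi [0.776 0.186 0.084]
blue [625, 335, 15, 25, 254] mean [0.554 0.596 0.086] lo [0.534 0.594 0.066] hi [0.57  0.6   0.106]
blue [592, 396, 25, 23, 434] mean [0.684 0.533 0.11 ] lo [0.634 0.517 0.021] hi [0.7   0.585 0.116]
blue [506, 416, 25, 22, 420] mean [0.757 0.401 0.112] lo [0.741 0.386 0.103] hi [0.772 0.418 0.116]
blue [578, 435, 27, 23, 474] mean [0.751 0.511 0.112] lo [0.735 0.496 0.104] hi [0.766 0.528 0.116]
yellow [484, 261, 34, 39, 660] mean [0.506 0.349 0.113] lo [0.481 0.337 0.056] hi [0.516 0.365 0.143]
amber [324, 187, 10, 21, 152] mean [ 0.414 -0.017  0.105] lo [ 0.39  -0.024  0.084] hi [ 0.427 -0.009  0.119]
amber
[... 3100 characters left out ...]
k [174, 153, 49, 34, 1289] [0.274 0.275 0.012] z [0.003 0.013 0.017] ((273.7567443847656, 281.1186828613281), (105.75916290283203, 110.65515899658203), 19.619617462158203)
dark [466, 179, 95, 111, 4007] [ 0.888 -0.014  0.005] z [0.002 0.005 0.008] ((888.6007080078125, 1.0672149658203125), (316.204833984375, 80.32078552246094), 89.95213317871094)
dark [287, 365, 97, 100, 1952] [ 0.466 -0.356  0.017] z [0.002 0.017 0.031] ((467.18475341796875, -349.5502014160156), (140.52183532714844, 137.8584442138672), 74.6667251586914)
dark [159, 412, 65, 27, 504] [ 0.246 -0.338  0.016] z [0.01  0.017 0.021] ((246.840087890625, -337.015380859375), (95.62596893310547, 11.217876434326172), 11.159001350402832)
```

```bash
cat > m2.py <<'E'
from h import *
from meas import load
R=[]
for n in('scene0','side0'):
    p,d,c=load(n); W=cloud(p,d,c); hsv=cv2.cvtColor(p,cv2.COLOR_RGB2HSV); H,S,V=[hsv[...,i].astype(int) for i in range(3)]
    X,Y,Z=W[...,0],W[...,1],W[...,2]
    top=((H<6)|(H>174))&(S>110)&(abs(Z-.083)<.006)&(X>.6)
    print(n,'redtop',cv2.minAreaRect((W[top][:,:2]*1000).astype(np.float32)))
    red=((H<6)|(H>174))&(S>110)&(Z>.015)&(Z<.075)&(X<.72)&(X>.56)&(Y<0)
    A=W[red]
    # plane fit (slope) with RANSAC-lite
    for _ in range(8):
        m=A.mean(0); nn=np.linalg.svd(A-m,full_matrices=False)[2][2]; nn*=np.sign(nn[2]); e=(A-m)@nn; A=A[abs(e)<max(.002,np.percentile(abs(e),90))]
    e=np.abs((W-m)@nn); print('normal',nn,'tilt',np.degrees(np.arccos(nn[2])),'az',np.degrees(np.arctan2(nn[1],nn[0])),len(A))
    onp=(e<.005)&(S<80)&(Z>.015)&(Z<.078)&(X<.72)&(X>.57)&(Y<-.03)&(Y>-.24)
    q,lab,st,ce=cv2.connectedComponentsWithStats(onp.astype(np.uint8)); i=1+st[1:,4].argmax(); print(st[i].tolist())
    P=W[lab==i]; u=np.cross([0,0,1],nn);u/=np.linalg.norm(u); v=np.cross(nn,u)
    r=cv2.minAreaRect(np.c_[(P-m)@u,(P-m)@v].astype(np.float32)*1000); print('label',r,m+u*r[0][0]/1e3+v*r[0][1]/1e3)
    yl=(H>20)&(H<36)&(S>90)&(Z>.135)&(Z<.15)&(Y>.3); print('handle',cv2.minAreaRect((W[yl][:,:2]*1000).astype(np.float32)),W[yl].mean(0))
    hd=(S<60)&(V>100)&(Z>.03)&(Z<.06)&(np.hypot(X-.5,Y-.35)<.06); 
    if hd.sum()>10: print('head',hd.sum(),cv2.minAreaRect((W[hd][:,:2]*1000).astype(np.float32)))
    cp=(H>105)&(H<125)&(S>110)&(Z>.157)&(Z<.166)&(abs(Y+.195)<.04); print('cap',cv2.minEnclosingCircle((W[cp][:,:2]*1000).astype(np.float32)),W[cp].mean(0))
    pd=(V<75)&(abs(Z-.012)<.008)&(np.hypot(X-.5,Y-.35)<.08); print('pad',cv2.minEnclosingCircle((W[pd][:,:2]*1000).astype(np.float32)))
    bk=(Z>.02)&(Z<.07)&(np.hypot(X-.43,Y+.12)<.07); print('beaker',W[bk].mean(0) if bk.any() else 0)
E
sed -i 's/^for n in/if __name__=="__main__":\n  for n in/' meas.py; python3 - <<'E'
s=open('meas.py').read().split('if __name__')[0]; open('meas.py','w').write(s)
E
python3 m2.py
```

```text
scene0 redtop ((716.221923828125, -125.30182647705078), (110.68079376220703, 138.537353515625), 16.576969146728516)
normal [-0.58703357 -0.17405758  0.79062984] tilt 37.755589610386174 az -163.48471850210956 987
[219, 273, 31, 12, 326]
label ((-2.022876739501953, -0.82037353515625), (55.63084411621094, 54.80655288696289), 1.313585638999939) [ 0.6258898  -0.15369742  0.04497659]
handle ((495.944091796875, 352.7950134277344), (27.902034759521484, 37.7425537109375), 78.22399139404297) [0.49813527 0.35198969 0.14039154]
head 252 ((496.481689453125, 353.43768310546875), (47.43820571899414, 54.86642074584961), 77.25146484375)
cap ((540.4883422851562, -193.83480834960938), 18.238466262817383) [ 0.54074133 -0.1937202   0.15925534]
pad ((500.71624755859375, 356.32330322265625), 55.144718170166016)
beaker [ 0.39701189 -0.12665337  0.04311889]
side0 redtop ((712.47216796875, -126.6926498413086), (114.99267578125, 141.87168884277344), 15.564484596252441)
normal [-0.58468904 -0.17804293  0.79147928] tilt 37.67603211228152 az -163.06404886228478 2037
[386, 267, 40, 43, 892]
label ((-10.370296478271484, -0.30525779724121094), (58.83893585205078, 57.38648986816406), 1.0314404964447021) [ 0.62436691 -0.15053635  0.0461812 ]
handle ((494.5865478515625, 351.6383056640625), (31.576711654663086, 35.811737060546875), 79.28279876708984) [0.4951411  0.34993004 0.14193271]
head 11 ((515.1717529296875, 329.0706481933594), (9.040323257446289, 8.589835166931152), 48.14072799682617)
cap ((538.1199340820312, -194.94500732421875), 17.935571670532227) [ 0.53684624 -0.19576584  0.16051424]
pad ((496.5812072753906, 354.08807373046875), 55.44791030883789)
beaker [ 0.39195488 -0.10878459  0.0438972 ]
```

Request:
arm_command(
  increments=[
    {"dx": -2,"dy": 0.4},
    {"dx": -4.5,"dy": 0.9},
    {"dx": -7,"dy": 1.4},
    {"dx": -9.5,"dy": 2},
    {"dx": -12,"dy": 2.5},
    {"dx": -14.5,"dy": 3},
    {"dx": -17,"dy": 3.5},
    {"dx": -19,"dy": 3.9},
    {"dx": -19.4,"dy": 4},
    {"dx": -19.4,"dy": 4},
  ],
)

```text
validation failed for argument at $.in...
```

Request:
arm_command(
  increments=[
    {"dz": 1},
    {"dz": 2.5},
    {"dz": 4},
    {"dz": 5.5},
    {"dz": 7},
    {"dz": 8.5},
    {"dz": 9.7},
    {"dz": 10.3},
    {"dz": 10.5},
    {"dz": 10.5},
  ],
)

```text
validation failed for argument at $.in...
```

Request:
arm_command(
  increments=[
    {"dx": -2,"dy": 0.4,"dz": 0,"wx": 0,"wy": 0,"wz": 0,"grip": 8.5},
    {"dx": -4.5,"dy": 0.9,"dz": 0,"wx": 0,"wy": 0,"wz": 0,"grip": 8.5},
    {"dx": -7,"dy": 1.4,"dz": 0,"wx": 0,"wy": 0,"wz": 0,"grip": 8.5},
    {"dx": -9.5,"dy": 2,"dz": 0,"wx": 0,"wy": 0,"wz": 0,"grip": 8.5},
    {"dx": -12,"dy": 2.5,"dz": 0,"wx": 0,"wy": 0,"wz": 0,"grip": 8.5},
    {"dx": -14.5,"dy": 3,"dz": 0,"wx": 0,"wy": 0,"wz": 0,"grip": 8.5},
    {"dx": -17,"dy": 3.5,"dz": 0,"wx": 0,"wy": 0,"wz": 0,"grip": 8.5},
    {"dx": -19,"dy": 3.9,"dz": 0,"wx": 0,"wy": 0,"wz": 0,"grip": 8.5},
    {"dx": -19.4,"dy": 4,"dz": 0,"wx": 0,"wy": 0,"wz": 0,"grip": 8.5},
    {"dx": -19.4,"dy": 4,"dz": 0,"wx": 0,"wy": 0,"wz": 0,"grip": 8.5},
  ],
)

```text
clock: 1.1
eef_pos: [0.5396, -0.1942, 0.2306]
tool_rot: [0.708, 0.707, -0.0, -0.001]
ft_force: [-1.1, 0.7, 0.8]
grip_width: 0.0851
grasp_force: 0.0
```

Request:
arm_command(
  increments=[
    {"dx": 0,"dy": 0,"dz": 1,"wx": 0,"wy": 0,"wz": 0,"grip": 8.5},
    {"dx": 0,"dy": 0,"dz": 2.5,"wx": 0,"wy": 0,"wz": 0,"grip": 8.5},
    {"dx": 0,"dy": 0,"dz": 4,"wx": 0,"wy": 0,"wz": 0,"grip": 8.5},
    {"dx": 0,"dy": 0,"dz": 5.5,"wx": 0,"wy": 0,"wz": 0,"grip": 8.5},
    {"dx": 0,"dy": 0,"dz": 7,"wx": 0,"wy": 0,"wz": 0,"grip": 8.5},
    {"dx": 0,"dy": 0,"dz": 8.5,"wx": 0,"wy": 0,"wz": 0,"grip": 8.5},
    {"dx": 0,"dy": 0,"dz": 9.6,"wx": 0,"wy": 0,"wz": 0,"grip": 8.5},
    {"dx": 0,"dy": 0,"dz": 10.2,"wx": 0,"wy": 0,"wz": 0,"grip": 8.5},
    {"dx": 0,"dy": 0,"dz": 10.5,"wx": 0,"wy": 0,"wz": 0,"grip": 8.5},
    {"dx": 0,"dy": 0,"dz": 10.5,"wx": 0,"wy": 0,"wz": 0,"grip": 8.5},
  ],
)

```text
clock: 2.1
eef_pos: [0.54, -0.1937, 0.1262]
tool_rot: [0.707, 0.707, -0.0, -0.0]
ft_force: [-0.2, -0.4, 0.6]
grip_width: 0.0848
grasp_force: 0.0
```

```bash
python3 -c "
from h import *
shot('side','side1.png'); print(monitor.get_obs()['ft_force'])"
```

```text
[ 0.43183252 -1.30841513 -0.61918345]
```

View pics/side1.png

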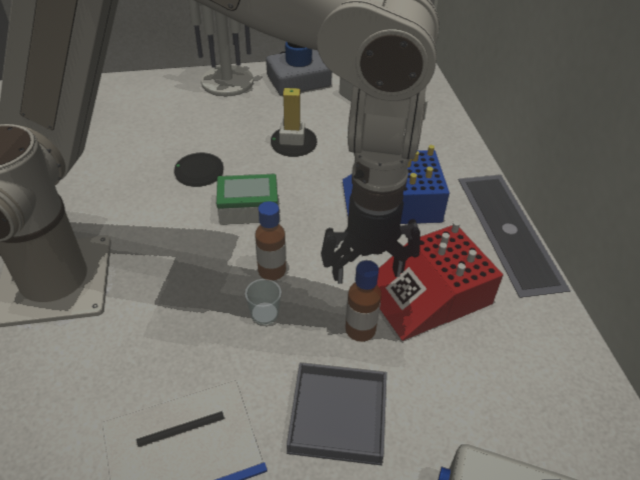

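The side view shows the open fingers straddling the blue cap at (367,275), so I'll close.

Request:
arm_command(
  increments=[
    {"dx": 0,"dy": 0,"dz": 0,"wx": 0,"wy": 0,"wz": 0,"grip": 6},
    {"dx": 0,"dy": 0,"dz": 0,"wx": 0,"wy": 0,"wz": 0,"grip": 5},
    {"dx": 0,"dy": 0,"dz": 0,"wx": 0,"wy": 0,"wz": 0,"grip": 4},
    {"dx": 0,"dy": 0,"dz": 0,"wx": 0,"wy": 0,"wz": 0,"grip": 3},
    {"dx": 0,"dy": 0,"dz": 0,"wx": 0,"wy": 0,"wz": 0,"grip": 2},
    {"dx": 0,"dy": 0,"dz": 0,"wx": 0,"wy": 0,"wz": 0,"grip": 2},
    {"dx": 0,"dy": 0,"dz": 0,"wx": 0,"wy": 0,"wz": 0,"grip": 2},
    {"dx": 0,"dy": 0,"dz": 0,"wx": 0,"wy": 0,"wz": 0,"grip": 2},
    {"dx": 0,"dy": 0,"dz": 0,"wx": 0,"wy": 0,"wz": 0,"grip": 2},
    {"dx": 0,"dy": 0,"dz": 0,"wx": 0,"wy": 0,"wz": 0,"grip": 2},
  ],
)

```text
clock: 3.15
eef_pos: [0.5401, -0.1942, 0.1269]
tool_rot: [0.707, 0.707, 0.0, 0.0]
ft_force: [-1.3, 0.7, 5.6]
grip_width: 0.0348
grasp_force: 59.8
```

Request:
arm_command(
  increments=[
    {"dx": 0,"dy": 0,"dz": -0.5,"wx": 0,"wy": 0,"wz": 0,"grip": 2},
    {"dx": 0,"dy": 0,"dz": -1.5,"wx": 0,"wy": 0,"wz": 0,"grip": 2},
    {"dx": 0,"dy": 0,"dz": -2.5,"wx": 0,"wy": 0,"wz": 0,"grip": 2},
    {"dx": 0,"dy": 0,"dz": -3.5,"wx": 0,"wy": 0,"wz": 0,"grip": 2},
    {"dx": 0,"dy": 0,"dz": -4.5,"wx": 0,"wy": 0,"wz": 0,"grip": 2},
    {"dx": 0,"dy": 0,"dz": -5.5,"wx": 0,"wy": 0,"wz": 0,"grip": 2},
    {"dx": -1,"dy": -0.5,"dz": -6.5,"wx": 0,"wy": 0,"wz": 0,"grip": 2},
    {"dx": -2.3,"dy": -1.1,"dz": -7,"wx": 0,"wy": 0,"wz": 0,"grip": 2},
    {"dx": -4,"dy": -1.9,"dz": -7,"wx": 0,"wy": 0,"wz": 0,"grip": 2},
    {"dx": -5.7,"dy": -2.7,"dz": -7,"wx": 0,"wy": 0,"wz": 0,"grip": 2},
  ],
)

```text
clock: 4.15
eef_pos: [0.5122, -0.2526, 0.1967]
tool_rot: [0.707, 0.707, -0.0, 0.0]
ft_force: [0.1, 0.4, -2.6]
grip_width: 0.0347
grasp_force: 59.9
```

Request:
arm_command(
  increments=[
    {"dx": -1.6,"dy": -0.8,"dz": 0,"wx": 0,"wy": 0,"wz": 0,"grip": 2},
    {"dx": -3.2,"dy": -1.5,"dz": 0,"wx": 0,"wy": 0,"wz": 0,"grip": 2},
    {"dx": -4.8,"dy": -2.3,"dz": 0,"wx": 0,"wy": 0,"wz": 0,"grip": 2},
    {"dx": -6.4,"dy": -3,"dz": 0,"wx": 0,"wy": 0,"wz": 0,"grip": 2},
    {"dx": -7.8,"dy": -3.7,"dz": 0,"wx": 0,"wy": 0,"wz": 0,"grip": 2},
    {"dx": -9,"dy": -4.2,"dz": 0,"wx": 0,"wy": 0,"wz": 0,"grip": 2},
    {"dx": -9.6,"dy": -4.5,"dz": 0,"wx": 0,"wy": 0,"wz": 0,"grip": 2},
    {"dx": -9.8,"dy": -4.6,"dz": 0,"wx": 0,"wy": 0,"wz": 0,"grip": 2},
    {"dx": -9.8,"dy": -4.6,"dz": 0,"wx": 0,"wy": 0,"wz": 0,"grip": 2},
    {"dx": -9.8,"dy": -4.6,"dz": 0,"wx": 0,"wy": 0,"wz": 0,"grip": 2},
  ],
)

```text
clock: 5.15
eef_pos: [0.4673, -0.3484, 0.1963]
tool_rot: [0.707, 0.707, 0.0, -0.0]
ft_force: [-0.3, -0.2, -1.7]
grip_width: 0.0346
grasp_force: 59.9
```

```bash
python3 -c "
from h import *
shot('side','side2.png'); o=monitor.get_obs(); print(o['ft_force'],o['eef_pos'])"
```

```text
[ 0.65402153 -0.13180229 -1.76975149] [ 0.46732859 -0.34839659  0.1963266 ]
```

View pics/side2.png

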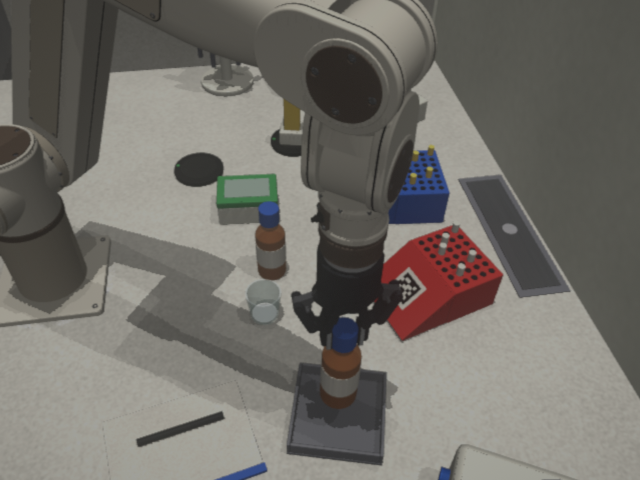

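The bottle hangs upright over the tray, around (340,400). I'll lower it.

Request:
arm_command(
  increments=[
    {"dx": 0,"dy": 0,"dz": 0.7,"wx": 0,"wy": 0,"wz": 0,"grip": 2},
    {"dx": 0,"dy": 0,"dz": 1.7,"wx": 0,"wy": 0,"wz": 0,"grip": 2},
    {"dx": 0,"dy": 0,"dz": 2.7,"wx": 0,"wy": 0,"wz": 0,"grip": 2},
    {"dx": 0,"dy": 0,"dz": 3.7,"wx": 0,"wy": 0,"wz": 0,"grip": 2},
    {"dx": 0,"dy": 0,"dz": 4.6,"wx": 0,"wy": 0,"wz": 0,"grip": 2},
    {"dx": 0,"dy": 0,"dz": 5.3,"wx": 0,"wy": 0,"wz": 0,"grip": 2},
    {"dx": 0,"dy": 0,"dz": 5.8,"wx": 0,"wy": 0,"wz": 0,"grip": 2},
    {"dx": 0,"dy": 0,"dz": 6.1,"wx": 0,"wy": 0,"wz": 0,"grip": 2},
    {"dx": 0,"dy": 0,"dz": 6.3,"wx": 0,"wy": 0,"wz": 0,"grip": 2},
    {"dx": 0,"dy": 0,"dz": 6.4,"wx": 0,"wy": 0,"wz": 0,"grip": 2},
  ],
)

```text
clock: 6.2
eef_pos: [0.4671, -0.3491, 0.1324]
tool_rot: [0.707, 0.707, 0.0, 0.0]
ft_force: [0.0, 1.5, -1.0]
grip_width: 0.035
grasp_force: 59.9
```

```bash
python3 -c "
from h import *
shot('side'); o=monitor.get_obs(); print(o['ft_force'],o['eef_pos'])"
```

```text
[ 0.82900408  0.43096583 -1.72335768] [ 0.46709631 -0.34907756  0.1323465 ]
```

Not quite touching yet: force is still −1.7 N. I'll lower a few millimetres more.

Request:
arm_command(
  increments=[
    {"dx": 0,"dy": 0,"dz": 0.1,"wx": 0,"wy": 0,"wz": 0,"grip": 2},
    {"dx": 0,"dy": 0,"dz": 0.1,"wx": 0,"wy": 0,"wz": 0,"grip": 2},
    {"dx": 0,"dy": 0,"dz": 0.1,"wx": 0,"wy": 0,"wz": 0,"grip": 2},
  ],
)

```text
clock: 6.55
eef_pos: [0.4672, -0.3492, 0.1319]
tool_rot: [0.707, 0.707, 0.0, 0.001]
ft_force: [-0.1, 1.1, 0.5]
grip_width: 0.0349
grasp_force: 60.4
```

Request:
arm_command(
  increments=[
    {"dx": 0,"dy": 0,"dz": 0.1,"wx": 0,"wy": 0,"wz": 0,"grip": 2},
    {"dx": 0,"dy": 0,"dz": 0.1,"wx": 0,"wy": 0,"wz": 0,"grip": 2},
    {"dx": 0,"dy": 0,"dz": 0.1,"wx": 0,"wy": 0,"wz": 0,"grip": 2},
  ],
)

```text
clock: 6.85
eef_pos: [0.4672, -0.3494, 0.1318]
tool_rot: [0.707, 0.707, -0.0, 0.001]
ft_force: [-1.6, 0.6, 6.6]
grip_width: 0.0349
grasp_force: 60.8
```

Request:
arm_command(
  increments=[
    {"dx": 0,"dy": 0,"dz": 0,"wx": 0,"wy": 0,"wz": 0,"grip": 4},
    {"dx": 0,"dy": 0,"dz": 0,"wx": 0,"wy": 0,"wz": 0,"grip": 5},
    {"dx": 0,"dy": 0,"dz": 0,"wx": 0,"wy": 0,"wz": 0,"grip": 6},
    {"dx": 0,"dy": 0,"dz": 0,"wx": 0,"wy": 0,"wz": 0,"grip": 7},
    {"dx": 0,"dy": 0,"dz": 0,"wx": 0,"wy": 0,"wz": 0,"grip": 8.5},
    {"dx": 0,"dy": 0,"dz": 0,"wx": 0,"wy": 0,"wz": 0,"grip": 8.5},
    {"dx": 0,"dy": 0,"dz": 0,"wx": 0,"wy": 0,"wz": 0,"grip": 8.5},
    {"dx": 0,"dy": 0,"dz": 0,"wx": 0,"wy": 0,"wz": 0,"grip": 8.5},
    {"dx": 0,"dy": 0,"dz": 0,"wx": 0,"wy": 0,"wz": 0,"grip": 8.5},
    {"dx": 0,"dy": 0,"dz": 0,"wx": 0,"wy": 0,"wz": 0,"grip": 8.5},
  ],
)

```text
clock: 7.85
eef_pos: [0.467, -0.349, 0.1303]
tool_rot: [0.707, 0.707, 0.0, 0.0]
ft_force: [0.3, -0.7, 0.3]
grip_width: 0.0849
grasp_force: 0.0
```

Request:
arm_command(
  increments=[
    {"dx": 0,"dy": 0,"dz": -0.5,"wx": 0,"wy": 0,"wz": 0,"grip": 8.5},
    {"dx": 0,"dy": 0,"dz": -1.5,"wx": 0,"wy": 0,"wz": 0,"grip": 8.5},
    {"dx": 0,"dy": 0,"dz": -3,"wx": 0,"wy": 0,"wz": 0,"grip": 8.5},
    {"dx": 0,"dy": 0,"dz": -5,"wx": 0,"wy": 0,"wz": 0,"grip": 8.5},
    {"dx": 0,"dy": 0,"dz": -7,"wx": 0,"wy": 0,"wz": 0,"grip": 8.5},
    {"dx": 0,"dy": 0,"dz": -9,"wx": 0,"wy": 0,"wz": 0,"grip": 8.5},
    {"dx": 0,"dy": 0,"dz": -11,"wx": 0,"wy": 0,"wz": 0,"grip": 8.5},
    {"dx": 0,"dy": 0,"dz": -12,"wx": 0,"wy": 0,"wz": 0,"grip": 8.5},
    {"dx": 0,"dy": 0,"dz": -12,"wx": 0,"wy": 0,"wz": 0,"grip": 8.5},
    {"dx": 0,"dy": 0,"dz": -12,"wx": 0,"wy": 0,"wz": 0,"grip": 8.5},
  ],
)

```text
clock: 8.85
eef_pos: [0.4669, -0.3489, 0.25]
tool_rot: [0.707, 0.707, -0.0, -0.0]
ft_force: [-0.2, -0.0, -0.4]
grip_width: 0.0847
grasp_force: 0.0
```

```bash
python3 -c "
from h import *
p,d,c=shot('side','side3.png'); W=cloud(p,d,c)
hsv=cv2.cvtColor(p,cv2.COLOR_RGB2HSV)
m=(abs(hsv[...,0].astype(int)-115)<10)&(hsv[...,1]>110)&(W[...,2]>.16)&(W[...,2]<.172)&(W[...,1]<-.25)
print('cap',W[m].mean(0),m.sum())
m=(abs(hsv[...,0].astype(int)-10)<6)&(hsv[...,1]>110)&(W[...,2]>.1)&(W[...,1]<-.25)
print('shoulder',W[m].mean(0)); o=monitor.get_obs(); print(o['joint_pos'],o['eef_pos'])"
```

```text
cap [ 0.46410191 -0.35200016  0.16531077] 395
shoulder [ 0.46133383 -0.36363709  0.11431122]
[-6.41765092e-01  4.03647494e-01  2.80517493e-01  1.44936387e+00
 -2.73728224e-05  9.28993245e-01] [ 0.46659133 -0.34868987  0.2493243 ]
```

Request:
arm_command(
  increments=[
    {"dx": 2,"dy": 0,"dz": 0,"wx": 0,"wy": 0,"wz": 0,"grip": 8.5},
    {"dx": 5,"dy": 0,"dz": 0,"wx": 0,"wy": 0,"wz": 0,"grip": 8.5},
    {"dx": 9,"dy": 0,"dz": 0,"wx": 0,"wy": 0,"wz": 0,"grip": 8.5},
    {"dx": 13,"dy": 0,"dz": 0,"wx": 0,"wy": 0,"wz": 0,"grip": 8.5},
    {"dx": 17,"dy": 0,"dz": 0,"wx": 0,"wy": 0,"wz": 0,"grip": 8.5},
    {"dx": 21,"dy": 0,"dz": 0,"wx": 0,"wy": 0,"wz": 0,"grip": 8.5},
    {"dx": 25,"dy": 0,"dz": 0,"wx": 0,"wy": 0,"wz": 0,"grip": 8.5},
    {"dx": 29,"dy": 0,"dz": 0,"wx": 0,"wy": 0,"wz": 0,"grip": 8.5},
    {"dx": 33,"dy": 0,"dz": 0,"wx": 0,"wy": 0,"wz": 0,"grip": 8.5},
    {"dx": 37,"dy": 0,"dz": 0,"wx": 0,"wy": 0,"wz": 0,"grip": 8.5},
  ],
)

```text
clock: 9.9
eef_pos: [0.466, 0.0225, 0.2491]
tool_rot: [0.707, 0.707, -0.001, -0.001]
ft_force: [0.5, -0.2, 0.2]
grip_width: 0.0849
grasp_force: 0.0
```

Request:
arm_command(
  increments=[
    {"dx": 4,"dy": 0.4,"dz": 0,"wx": 0,"wy": 0,"wz": 0.03,"grip": 8.5},
    {"dx": 8,"dy": 0.8,"dz": 0,"wx": 0,"wy": 0,"wz": 0.06,"grip": 8.5},
    {"dx": 12,"dy": 1.2,"dz": 0,"wx": 0,"wy": 0,"wz": 0.09,"grip": 8.5},
    {"dx": 16,"dy": 1.6,"dz": 0,"wx": 0,"wy": 0,"wz": 0.12,"grip": 8.5},
    {"dx": 20,"dy": 2,"dz": 0,"wx": 0,"wy": 0,"wz": 0.15,"grip": 8.5},
    {"dx": 24,"dy": 2.3,"dz": 0,"wx": 0,"wy": 0,"wz": 0.18,"grip": 8.5},
    {"dx": 28,"dy": 2.6,"dz": 0,"wx": 0,"wy": 0,"wz": 0.2,"grip": 8.5},
    {"dx": 31,"dy": 2.8,"dz": 0,"wx": 0,"wy": 0,"wz": 0.2,"grip": 8.5},
    {"dx": 32.7,"dy": 2.9,"dz": 0,"wx": 0,"wy": 0,"wz": 0.2,"grip": 8.5},
    {"dx": 33.2,"dy": 2.9,"dz": 0,"wx": 0,"wy": 0,"wz": 0.2,"grip": 8.5},
  ],
)

```text
clock: 10.9
eef_pos: [0.4951, 0.3546, 0.2481]
tool_rot: [0.773, 0.634, -0.002, -0.0]
ft_force: [0.0, -0.9, -0.3]
grip_width: 0.085
grasp_force: 0.0
```

```bash
python3 -c "
from h import *
p,d,c=shot('wrist','w1.png'); W=cloud(p,d,c); hsv=cv2.cvtColor(p,cv2.COLOR_RGB2HSV); H,S,V=[hsv[...,i].astype(int) for i in range(3)]
yl=(H>18)&(H<36)&(S>90)&(W[...,2]>.13)&(W[...,2]<.15)&(d>0)
print(yl.sum(), cv2.minAreaRect((W[yl][:,:2]*1000).astype(np.float32)) if yl.any() else 0)
pd=(V<60)&(abs(W[...,2]-.012)<.008)&(np.hypot(W[...,0]-.5,W[...,1]-.355)<.07); print('pad',cv2.minEnclosingCircle((W[pd][:,:2]*1000).astype(np.float32)),pd.sum())
o=monitor.get_obs(); print(o['eef_pos'],o['tool_rot'])"
```

```text
1490 ((494.3580017089844, 354.0762939453125), (27.72633171081543, 35.69329071044922), 77.83528900146484)
pad ((497.8699951171875, 357.0590515136719), 54.15829086303711) 3710
[0.49520058 0.35418531 0.24839648] [ 7.73516086e-01  6.33775026e-01 -1.42708230e-03 -2.09345870e-04]
```

View pics/w1.png

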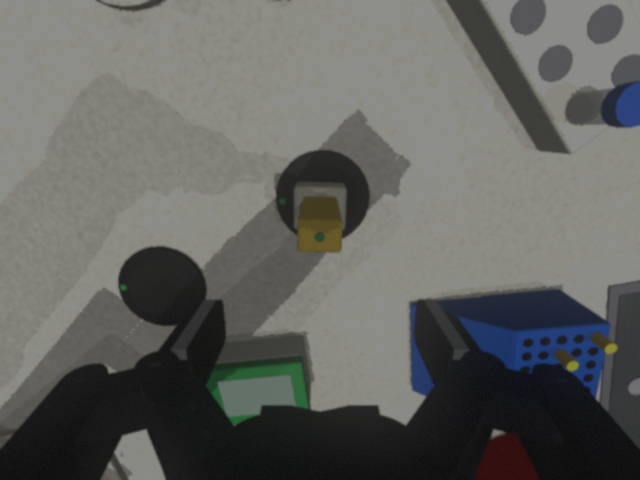

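The wrist view shows the handle top at (320,240), centred and square between the fingers. I'll descend.

Request:
arm_command(
  increments=[
    {"dx": 0,"dy": 0,"dz": 1.5,"wx": 0,"wy": 0,"wz": 0,"grip": 8.5},
    {"dx": 0,"dy": 0,"dz": 3.5,"wx": 0,"wy": 0,"wz": 0,"grip": 8.5},
    {"dx": 0,"dy": 0,"dz": 5.5,"wx": 0,"wy": 0,"wz": 0,"grip": 8.5},
    {"dx": 0,"dy": 0,"dz": 7.5,"wx": 0,"wy": 0,"wz": 0,"grip": 8.5},
    {"dx": 0,"dy": 0,"dz": 9.5,"wx": 0,"wy": 0,"wz": 0,"grip": 8.5},
    {"dx": 0,"dy": 0,"dz": 11.5,"wx": 0,"wy": 0,"wz": 0,"grip": 8.5},
    {"dx": 0,"dy": 0,"dz": 13.5,"wx": 0,"wy": 0,"wz": 0,"grip": 8.5},
    {"dx": 0,"dy": 0,"dz": 14.8,"wx": 0,"wy": 0,"wz": 0,"grip": 8.5},
    {"dx": 0,"dy": 0,"dz": 15.5,"wx": 0,"wy": 0,"wz": 0,"grip": 8.5},
    {"dx": 0,"dy": 0,"dz": 15.5,"wx": 0,"wy": 0,"wz": 0,"grip": 8.5},
  ],
)

```text
clock: 11.95
eef_pos: [0.4955, 0.352, 0.0944]
tool_rot: [0.774, 0.633, -0.001, -0.0]
ft_force: [-0.2, -0.3, 1.5]
grip_width: 0.0848
grasp_force: 0.0
```

Request:
arm_command(
  increments=[
    {"dx": 0,"dy": 0,"dz": 0,"wx": 0,"wy": 0,"wz": 0,"grip": 6},
    {"dx": 0,"dy": 0,"dz": 0,"wx": 0,"wy": 0,"wz": 0,"grip": 5},
    {"dx": 0,"dy": 0,"dz": 0,"wx": 0,"wy": 0,"wz": 0,"grip": 4},
    {"dx": 0,"dy": 0,"dz": 0,"wx": 0,"wy": 0,"wz": 0,"grip": 3},
    {"dx": 0,"dy": 0,"dz": 0,"wx": 0,"wy": 0,"wz": 0,"grip": 2},
    {"dx": 0,"dy": 0,"dz": 0,"wx": 0,"wy": 0,"wz": 0,"grip": 2},
    {"dx": 0,"dy": 0,"dz": 0,"wx": 0,"wy": 0,"wz": 0,"grip": 2},
    {"dx": 0,"dy": 0,"dz": 0,"wx": 0,"wy": 0,"wz": 0,"grip": 2},
    {"dx": 0,"dy": 0,"dz": 0,"wx": 0,"wy": 0,"wz": 0,"grip": 2},
    {"dx": 0,"dy": 0,"dz": 0,"wx": 0,"wy": 0,"wz": 0,"grip": 2},
  ],
)

```text
clock: 12.95
eef_pos: [0.4962, 0.3535, 0.0963]
tool_rot: [0.774, 0.633, 0.001, -0.0]
ft_force: [-1.5, 0.7, 5.2]
grip_width: 0.0356
grasp_force: 59.7
```

Request:
arm_command(
  increments=[
    {"dx": 0,"dy": 0,"dz": -0.5,"wx": 0,"wy": 0,"wz": 0,"grip": 2},
    {"dx": 0,"dy": 0,"dz": -1.5,"wx": 0,"wy": 0,"wz": 0,"grip": 2},
    {"dx": 0,"dy": 0,"dz": -3,"wx": 0,"wy": 0,"wz": 0,"grip": 2},
    {"dx": 0,"dy": 0,"dz": -5,"wx": 0,"wy": 0,"wz": 0,"grip": 2},
    {"dx": 0,"dy": 0,"dz": -7,"wx": 0,"wy": 0,"wz": 0,"grip": 2},
    {"dx": 0,"dy": 0,"dz": -9,"wx": 0,"wy": 0,"wz": 0,"grip": 2},
    {"dx": 0,"dy": 0,"dz": -11,"wx": 0,"wy": 0,"wz": 0,"grip": 2},
    {"dx": 0,"dy": 0,"dz": -13,"wx": 0,"wy": 0,"wz": 0,"grip": 2},
    {"dx": 0,"dy": 0,"dz": -14.5,"wx": 0,"wy": 0,"wz": 0,"grip": 2},
    {"dx": 0,"dy": 0,"dz": -15,"wx": 0,"wy": 0,"wz": 0,"grip": 2},
  ],
)

```text
clock: 13.95
eef_pos: [0.4967, 0.3534, 0.2475]
tool_rot: [0.774, 0.633, 0.002, 0.0]
ft_force: [0.8, 0.0, -2.3]
grip_width: 0.0351
grasp_force: 59.8
```

```bash
cat > plan.py <<'E'
from h import *
from scipy.spatial.transform import Rotation as Ro
p,d,c=shot('side','side4.png')
o=monitor.get_obs(); R=Ro.from_quat(o['tool_rot']); t=o['eef_pos']; print(t,R.as_matrix().round(3).tolist(),o['grip_width'],o['grasp_force'])
az=np.radians(16.7); s,cc=np.sin(np.radians(38)),np.cos(np.radians(38)); a=np.array([np.cos(az),np.sin(az),0]); k=np.array([0,0,1.])
z=s*a-cc*k; y=cc*a+s*k; x=np.cross(y,z)
Rt=Ro.from_matrix(np.c_[x,y,z]); L=np.array([.625,-.152,.046])
T=L-z*(.06+.081)
print('target',T,'tool shift cm',R.inv().apply(T-t)*100,'rotvec',(R.inv()*Rt).as_rotvec())
E
python3 plan.py
```

```text
[0.49669249 0.35333781 0.24732964] [[0.199, 0.98, 0.003], [0.98, -0.199, 0.002], [0.002, 0.002, -1.0]] 0.03552935523628455 59.74033176898956
target [ 0.54185309 -0.17694527  0.15710952] tool shift cm [-51.09160836  14.94759145   8.9448311 ] rotvec [-0.64695028  0.16143187 -0.47374246]
```

View pics/side4.png

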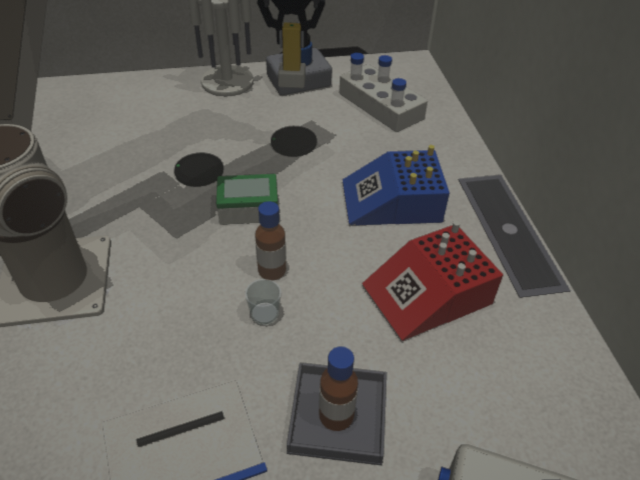

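The side view shows the scanner held, the bottle upright in the tray at (340,395), and the red label clear at (405,288). I'll carry the scanner across and re-measure the label.

Request:
arm_command(
  increments=[
    {"dx": -1.5,"dy": 0.4,"dz": 0,"wx": 0,"wy": 0,"wz": 0,"grip": 2},
    {"dx": -4,"dy": 1,"dz": 0,"wx": 0,"wy": 0,"wz": 0,"grip": 2},
    {"dx": -8,"dy": 2,"dz": 0,"wx": 0,"wy": 0,"wz": 0,"grip": 2},
    {"dx": -12,"dy": 3,"dz": 0,"wx": 0,"wy": 0,"wz": 0,"grip": 2},
    {"dx": -16,"dy": 4,"dz": 0,"wx": 0,"wy": 0,"wz": 0,"grip": 2},
    {"dx": -20,"dy": 5,"dz": 0,"wx": 0,"wy": 0,"wz": 0,"grip": 2},
    {"dx": -24,"dy": 6,"dz": 0,"wx": 0,"wy": 0,"wz": 0,"grip": 2},
    {"dx": -28,"dy": 7,"dz": 0,"wx": 0,"wy": 0,"wz": 0,"grip": 2},
    {"dx": -32,"dy": 8,"dz": 0,"wx": 0,"wy": 0,"wz": 0,"grip": 2},
    {"dx": -36,"dy": 9,"dz": 0,"wx": 0,"wy": 0,"wz": 0,"grip": 2},
  ],
)

```text
clock: 15.0
eef_pos: [0.5111, -0.0202, 0.244]
tool_rot: [0.774, 0.633, -0.001, -0.001]
ft_force: [0.1, -0.1, -1.5]
grip_width: 0.0354
grasp_force: 59.9
```

```bash
sed "s/('scene0','side0')/('side4',)/" m2.py > m3.py; python3 m3.py 2>&1 | head -4; sed -i 's/\.06+\.081/.06+.084/;s/side4.png/side5.png/' plan.py; python3 plan.py
```

```text
m3.py:19: RuntimeWarning: Mean of empty slice.
  yl=(H>20)&(H<36)&(S>90)&(Z>.135)&(Z<.15)&(Y>.3); print('handle',cv2.minAreaRect((W[yl][:,:2]*1000).astype(np.float32)),W[yl].mean(0))
  ret = um.true_divide(
[ 0.51122725 -0.02644615  0.24401783] [[0.205, 0.979, -0.003], [0.979, -0.206, -0.006], [-0.007, -0.001, -1.0]] 0.03556722503524218 59.68764066696167
target [ 0.540084   -0.17747602  0.15947355] tool shift cm [-14.12941674   5.93791858   8.54431976] rotvec [-0.65209544  0.17143738 -0.47784605]
```

Request:
arm_command(
  increments=[
    {"dx": -1.4,"dy": 0.6,"dz": 0.2,"wx": -0.065,"wy": 0.017,"wz": -0.048,"grip": 2},
    {"dx": -2.8,"dy": 1.2,"dz": 0.4,"wx": -0.13,"wy": 0.034,"wz": -0.096,"grip": 2},
    {"dx": -4.2,"dy": 1.8,"dz": 0.6,"wx": -0.196,"wy": 0.051,"wz": -0.143,"grip": 2},
    {"dx": -5.6,"dy": 2.4,"dz": 0.8,"wx": -0.261,"wy": 0.069,"wz": -0.191,"grip": 2},
    {"dx": -7,"dy": 3,"dz": 1,"wx": -0.326,"wy": 0.086,"wz": -0.239,"grip": 2},
    {"dx": -8.4,"dy": 3.6,"dz": 1.2,"wx": -0.391,"wy": 0.103,"wz": -0.287,"grip": 2},
    {"dx": -9.8,"dy": 4.2,"dz": 1.4,"wx": -0.456,"wy": 0.12,"wz": -0.334,"grip": 2},
    {"dx": -11.2,"dy": 4.8,"dz": 1.6,"wx": -0.522,"wy": 0.137,"wz": -0.382,"grip": 2},
    {"dx": -12.7,"dy": 5.3,"dz": 1.8,"wx": -0.587,"wy": 0.154,"wz": -0.43,"grip": 2},
    {"dx": -14.1,"dy": 5.9,"dz": 2,"wx": -0.652,"wy": 0.171,"wz": -0.478,"grip": 2},
  ],
)

```text
clock: 16.05
eef_pos: [0.5404, -0.168, 0.2236]
tool_rot: [0.562, 0.76, 0.265, 0.192]
ft_force: [0.5, -1.0, -3.2]
grip_width: 0.0351
grasp_force: 60.6
```

```bash
python3 m3.py 2>/dev/null | head -4; sed -i 's/side5.png/side6.png/' plan.py; python3 plan.py
```

```text
side4 redtop ((711.7083129882812, -127.23597717285156), (112.8931655883789, 141.12640380859375), 16.02891731262207)
normal [-0.58370681 -0.17627786  0.79259856] tilt 37.57098175021905 az -163.19582790233994 2219
[386, 267, 40, 43, 895]
label ((-5.491800308227539, 3.6987075805664062), (56.37572479248047, 59.83414077758789), 89.92786407470703) [ 0.62468677 -0.1513543   0.04621594]
[ 0.53939486 -0.1704351   0.22139084] [[-0.292, 0.753, 0.589], [0.956, 0.227, 0.184], [0.005, 0.617, -0.787]] 0.035390462069081294 60.92465043067932
target [ 0.540084   -0.17747602  0.15947355] tool shift cm [-0.72505346 -3.93047648  4.78159525] rotvec [ 0.00221377 -0.00695759  0.00062692]
```

Request:
arm_command(
  increments=[
    {"dx": 0,"dy": -0.4,"dz": 0.5,"wx": 0,"wy": 0,"wz": 0,"grip": 2},
    {"dx": -0.1,"dy": -1.2,"dz": 1.4,"wx": 0,"wy": 0,"wz": 0,"grip": 2},
    {"dx": -0.3,"dy": -2,"dz": 2.4,"wx": 0,"wy": 0,"wz": 0,"grip": 2},
    {"dx": -0.4,"dy": -2.8,"dz": 3.4,"wx": 0,"wy": 0,"wz": 0,"grip": 2},
    {"dx": -0.5,"dy": -3.4,"dz": 4.2,"wx": 0,"wy": 0,"wz": 0,"grip": 2},
    {"dx": -0.6,"dy": -3.8,"dz": 4.6,"wx": 0,"wy": 0,"wz": 0,"grip": 2},
    {"dx": -0.6,"dy": -3.9,"dz": 4.8,"wx": 0,"wy": 0,"wz": 0,"grip": 2},
    {"dx": -0.6,"dy": -3.9,"dz": 4.8,"wx": 0,"wy": 0,"wz": 0,"grip": 2},
  ],
)

```text
clock: 16.9
eef_pos: [0.5433, -0.1731, 0.1633]
tool_rot: [0.562, 0.76, 0.265, 0.192]
ft_force: [1.0, 0.1, -1.6]
grip_width: 0.035
grasp_force: 60.9
```

```bash
sed -i 's/side6.png/side7.png/' plan.py; python3 plan.py
```

```text
[ 0.54356099 -0.17328251  0.16377065] [[-0.294, 0.751, 0.591], [0.956, 0.228, 0.186], [0.005, 0.619, -0.785]] 0.035368946928730376 60.87547302246094
target [ 0.540084   -0.17747602  0.15947355] tool shift cm [-0.30047816 -0.62303767  0.05419137] rotvec [ 0.00441155 -0.00814379  0.00278396]
```

View pics/side7.png

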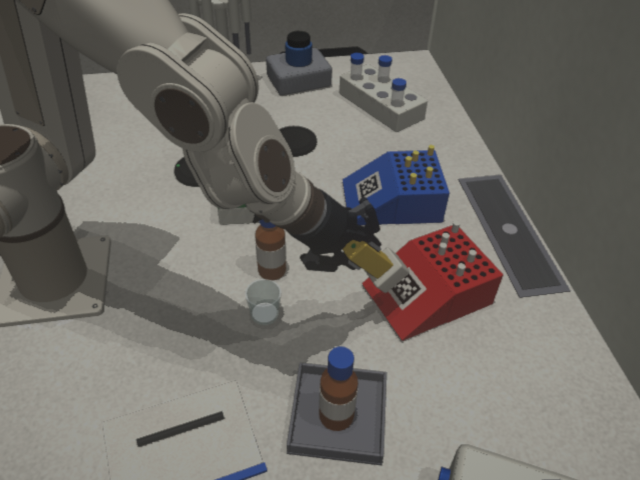

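The scanner faces the label at about (400,280). I'll trim and hold.

Request:
arm_command(
  increments=[
    {"dx": -0.1,"dy": -0.2,"dz": 0,"wx": 0,"wy": 0,"wz": 0,"grip": 2},
    {"dx": -0.3,"dy": -0.5,"dz": 0,"wx": 0,"wy": 0,"wz": 0,"grip": 2},
    {"dx": -0.3,"dy": -0.6,"dz": 0,"wx": 0,"wy": 0,"wz": 0,"grip": 2},
    {"dx": -0.3,"dy": -0.6,"dz": 0,"wx": 0,"wy": 0,"wz": 0,"grip": 2},
    {"dx": -0.3,"dy": -0.6,"dz": 0,"wx": 0,"wy": 0,"wz": 0,"grip": 2},
    {"dx": -0.3,"dy": -0.6,"dz": 0,"wx": 0,"wy": 0,"wz": 0,"grip": 2},
    {"dx": -0.3,"dy": -0.6,"dz": 0,"wx": 0,"wy": 0,"wz": 0,"grip": 2},
    {"dx": -0.3,"dy": -0.6,"dz": 0,"wx": 0,"wy": 0,"wz": 0,"grip": 2},
    {"dx": -0.3,"dy": -0.6,"dz": 0,"wx": 0,"wy": 0,"wz": 0,"grip": 2},
    {"dx": -0.3,"dy": -0.6,"dz": 0,"wx": 0,"wy": 0,"wz": 0,"grip": 2},
  ],
)

```text
clock: 17.95
eef_pos: [0.5397, -0.1776, 0.1597]
tool_rot: [0.562, 0.76, 0.265, 0.193]
ft_force: [-0.3, -0.2, -2.4]
grip_width: 0.0357
grasp_force: 60.9
```

```bash
sed -i 's/side7.png/side8.png/' plan.py; cat >> plan.py <<'E'
W=cloud(p,d,c); hsv=cv2.cvtColor(p,cv2.COLOR_RGB2HSV); H,S,V=[hsv[...,i].astype(int) for i in range(3)]
m=(H>18)&(H<36)&(S>90)&(np.linalg.norm(W-t,axis=-1)<.12); P=W[m]
print(m.sum()); w=np.c_[R.inv().apply(P-t)]*1000; print('handle side pts in tool frame', np.percentile(w,[2,50,98],axis=0).round(1))
m=(S<60)&(V>110)&(np.linalg.norm(W-(t+.066*z),axis=-1)<.04); w=R.inv().apply(W[m]-t)*1000; print('head',m.sum(),np.percentile(w,[2,50,98],axis=0).round(1))
E
python3 plan.py
```

```text
[ 0.53966354 -0.1775257   0.15968755] [[-0.294, 0.752, 0.59], [0.956, 0.228, 0.186], [0.005, 0.619, -0.785]] 0.035618253988679016 60.87725758552551
target [ 0.540084   -0.17747602  0.15947355] tool shift cm [-0.00772536  0.01949352  0.04255412] rotvec [ 0.00407332 -0.00834096  0.00239728]
1013
handle side pts in tool frame [[-14.7 -16.7 -47.8]
 [-12.4   0.5 -16.9]
 [  8.8  18.1  41.7]]
head 395 [[-22.9 -24.6  44.1]
 [-14.4  18.3  48.4]
 [ 20.3  28.   66. ]]
```

The scanner sits straight in the grip and on target. I'll hold two more seconds.

Request:
arm_command(
  increments=[
    {"dx": 0,"dy": 0,"dz": 0,"wx": 0,"wy": 0,"wz": 0,"grip": 2},
    {"dx": 0,"dy": 0,"dz": 0,"wx": 0,"wy": 0,"wz": 0,"grip": 2},
    {"dx": 0,"dy": 0,"dz": 0,"wx": 0,"wy": 0,"wz": 0,"grip": 2},
    {"dx": 0,"dy": 0,"dz": 0,"wx": 0,"wy": 0,"wz": 0,"grip": 2},
    {"dx": 0,"dy": 0,"dz": 0,"wx": 0,"wy": 0,"wz": 0,"grip": 2},
    {"dx": 0,"dy": 0,"dz": 0,"wx": 0,"wy": 0,"wz": 0,"grip": 2},
    {"dx": 0,"dy": 0,"dz": 0,"wx": 0,"wy": 0,"wz": 0,"grip": 2},
    {"dx": 0,"dy": 0,"dz": 0,"wx": 0,"wy": 0,"wz": 0,"grip": 2},
    {"dx": 0,"dy": 0,"dz": 0,"wx": 0,"wy": 0,"wz": 0,"grip": 2},
    {"dx": 0,"dy": 0,"dz": 0,"wx": 0,"wy": 0,"wz": 0,"grip": 2},
  ],
)

```text
clock: 19.0
eef_pos: [0.5397, -0.1776, 0.1597]
tool_rot: [0.562, 0.76, 0.265, 0.193]
ft_force: [0.0, -0.7, -2.0]
grip_width: 0.0355
grasp_force: 60.9
```

Request:
arm_command(
  increments=[
    {"dx": 0,"dy": 0,"dz": 0,"wx": 0,"wy": 0,"wz": 0,"grip": 2},
    {"dx": 0,"dy": 0,"dz": 0,"wx": 0,"wy": 0,"wz": 0,"grip": 2},
    {"dx": 0,"dy": 0,"dz": 0,"wx": 0,"wy": 0,"wz": 0,"grip": 2},
    {"dx": 0,"dy": 0,"dz": 0,"wx": 0,"wy": 0,"wz": 0,"grip": 2},
    {"dx": 0,"dy": 0,"dz": 0,"wx": 0,"wy": 0,"wz": 0,"grip": 2},
    {"dx": 0,"dy": 0,"dz": 0,"wx": 0,"wy": 0,"wz": 0,"grip": 2},
    {"dx": 0,"dy": 0,"dz": 0,"wx": 0,"wy": 0,"wz": 0,"grip": 2},
    {"dx": 0,"dy": 0,"dz": 0,"wx": 0,"wy": 0,"wz": 0,"grip": 2},
    {"dx": 0,"dy": 0,"dz": 0,"wx": 0,"wy": 0,"wz": 0,"grip": 2},
    {"dx": 0,"dy": 0,"dz": 0,"wx": 0,"wy": 0,"wz": 0,"grip": 2},
  ],
)

```text
clock: 20.0
eef_pos: [0.5396, -0.1776, 0.1597]
tool_rot: [0.562, 0.759, 0.265, 0.193]
ft_force: [-0.7, -0.7, -2.1]
grip_width: 0.0353
grasp_force: 60.9
```

Request:
arm_command(
  increments=[
    {"dx": 0,"dy": 0.4,"dz": -0.5,"wx": 0,"wy": 0,"wz": 0,"grip": 2},
    {"dx": 0,"dy": 1.2,"dz": -1.5,"wx": 0,"wy": 0,"wz": 0,"grip": 2},
    {"dx": 0,"dy": 2.2,"dz": -2.8,"wx": 0,"wy": 0,"wz": 0,"grip": 2},
    {"dx": 0,"dy": 3.2,"dz": -4.1,"wx": 0,"wy": 0,"wz": 0,"grip": 2},
    {"dx": 0,"dy": 4.2,"dz": -5.4,"wx": 0,"wy": 0,"wz": 0,"grip": 2},
    {"dx": 0,"dy": 5.2,"dz": -6.6,"wx": 0,"wy": 0,"wz": 0,"grip": 2},
    {"dx": 0,"dy": 5.6,"dz": -7.1,"wx": 0,"wy": 0,"wz": 0,"grip": 2},
    {"dx": 0,"dy": 5.6,"dz": -7.1,"wx": 0,"wy": 0,"wz": 0,"grip": 2},
  ],
)

```text
clock: 20.8
eef_pos: [0.5405, -0.1784, 0.2518]
tool_rot: [0.562, 0.759, 0.265, 0.194]
ft_force: [-0.3, 0.4, -2.0]
grip_width: 0.0355
grasp_force: 60.9
```

```bash
cat > back.py <<'E'
from h import *
from scipy.spatial.transform import Rotation as Ro
o=monitor.get_obs(); R=Ro.from_quat(o['tool_rot']); t=o['eef_pos']
q=np.array([.774,.633,0,0]); Rt=Ro.from_quat(q/np.linalg.norm(q))
T=np.array([.499,.356,.25]); print(t,'shift',R.inv().apply(T-t)*100,'rotvec',(R.inv()*Rt).as_rotvec())
E
python3 back.py
```

```text
[ 0.5404858  -0.17837696  0.25178762] shift [52.29381792  9.0150509   7.54423844] rotvec [ 0.65450685 -0.1692921   0.47845441]
```

Request:
arm_command(
  increments=[
    {"dx": 1,"dy": 0.2,"dz": 0.1,"wx": 0.065,"wy": -0.017,"wz": 0.048,"grip": 2},
    {"dx": 2.5,"dy": 0.4,"dz": 0.4,"wx": 0.131,"wy": -0.034,"wz": 0.096,"grip": 2},
    {"dx": 4,"dy": 0.7,"dz": 0.6,"wx": 0.196,"wy": -0.051,"wz": 0.144,"grip": 2},
    {"dx": 6,"dy": 1,"dz": 0.9,"wx": 0.262,"wy": -0.068,"wz": 0.191,"grip": 2},
    {"dx": 8,"dy": 1.4,"dz": 1.2,"wx": 0.327,"wy": -0.085,"wz": 0.239,"grip": 2},
    {"dx": 10,"dy": 1.7,"dz": 1.4,"wx": 0.393,"wy": -0.102,"wz": 0.287,"grip": 2},
    {"dx": 12,"dy": 2.1,"dz": 1.7,"wx": 0.458,"wy": -0.119,"wz": 0.335,"grip": 2},
    {"dx": 14,"dy": 2.4,"dz": 2,"wx": 0.524,"wy": -0.135,"wz": 0.383,"grip": 2},
    {"dx": 15.5,"dy": 2.7,"dz": 2.2,"wx": 0.589,"wy": -0.152,"wz": 0.431,"grip": 2},
    {"dx": 17,"dy": 2.9,"dz": 2.5,"wx": 0.655,"wy": -0.169,"wz": 0.478,"grip": 2},
  ],
)

```text
clock: 21.8
eef_pos: [0.5263, -0.003, 0.2487]
tool_rot: [0.774, 0.633, -0.002, -0.003]
ft_force: [0.6, 0.4, -2.0]
grip_width: 0.0354
grasp_force: 60.9
```

```bash
python3 back.py
```

```text
[ 0.52629554 -0.00298826  0.24868116] shift [34.63671464 -9.82291163 -0.04439221] rotvec [-0.00624145 -0.00075802 -0.0006799 ]
```

Request:
arm_command(
  increments=[
    {"dx": 3,"dy": -0.8,"dz": 0,"wx": 0,"wy": 0,"wz": 0,"grip": 2},
    {"dx": 7,"dy": -2,"dz": 0,"wx": 0,"wy": 0,"wz": 0,"grip": 2},
    {"dx": 11,"dy": -3.1,"dz": 0,"wx": 0,"wy": 0,"wz": 0,"grip": 2},
    {"dx": 15,"dy": -4.2,"dz": 0,"wx": 0,"wy": 0,"wz": 0,"grip": 2},
    {"dx": 19,"dy": -5.4,"dz": 0,"wx": 0,"wy": 0,"wz": 0,"grip": 2},
    {"dx": 23,"dy": -6.5,"dz": 0,"wx": 0,"wy": 0,"wz": 0,"grip": 2},
    {"dx": 27,"dy": -7.6,"dz": 0,"wx": 0,"wy": 0,"wz": 0,"grip": 2},
    {"dx": 31,"dy": -8.8,"dz": 0,"wx": 0,"wy": 0,"wz": 0,"grip": 2},
    {"dx": 33.5,"dy": -9.5,"dz": 0,"wx": 0,"wy": 0,"wz": 0,"grip": 2},
    {"dx": 34.4,"dy": -9.7,"dz": 0,"wx": 0,"wy": 0,"wz": 0,"grip": 2},
  ],
)

```text
clock: 22.8
eef_pos: [0.4984, 0.3552, 0.2481]
tool_rot: [0.773, 0.635, -0.001, -0.002]
ft_force: [-0.5, 0.4, -1.9]
grip_width: 0.0355
grasp_force: 61.1
```

```bash
python3 -c "
from h import *
shot('scene'); shot('scene'); shot('scene','scene2.png')"; python3 back.py
```

```text
[0.49915912 0.35195215 0.2488224 ] shift [ 0.39361355 -0.0960072  -0.117569  ] rotvec [-0.00441051  0.00058975  0.0010921 ]
```

View pics/scene2.png

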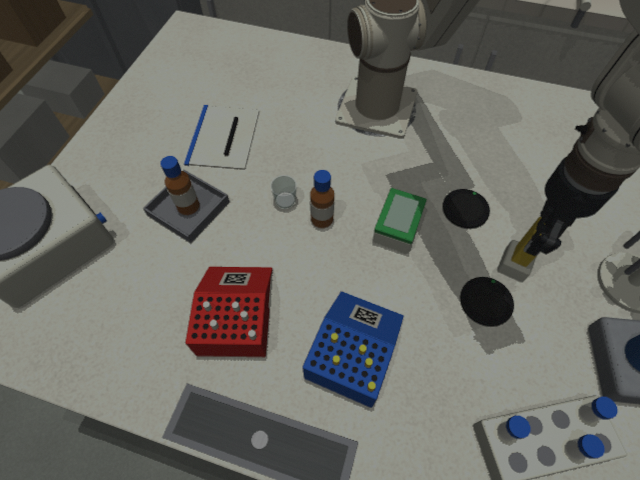

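The scene view shows the empty pad at (487,301) with the held scanner above it. The bottle is upright in the tray, and the beaker and tip box haven't moved. I'll measure the bare pad.

```bash
python3 - <<'E'
from h import *
from meas import load
for n in('scene2','side4'):
    p,d,c=load(n); W=cloud(p,d,c); V=p.max(-1)
    m=((V<75)&(abs(W[...,2]-.012)<.008)&(np.hypot(W[...,0]-.499,W[...,1]-.356)<.075)).astype(np.uint8)
    m=cv2.morphologyEx(m,cv2.MORPH_OPEN,np.ones((3,3)))>0
    print(n,W[m].mean(0),cv2.minEnclosingCircle((W[m][:,:2]*1000).astype(np.float32)))
E
python3 back.py
```

```text
scene2 [0.50255307 0.35558808 0.01103384] ((499.70660400390625, 356.0107421875), 55.66436767578125)
side4 [0.49801745 0.35023876 0.01275872] ((499.16900634765625, 356.8759460449219), 57.47202682495117)
[0.49915912 0.35195215 0.2488224 ] shift [ 0.39361355 -0.0960072  -0.117569  ] rotvec [-0.00441051  0.00058975  0.0010921 ]
```

Request:
arm_command(
  increments=[
    {"dx": 0.1,"dy": 0,"dz": 1,"wx": 0,"wy": 0,"wz": 0,"grip": 2},
    {"dx": 0.2,"dy": 0,"dz": 3,"wx": 0,"wy": 0,"wz": 0,"grip": 2},
    {"dx": 0.3,"dy": 0,"dz": 5,"wx": 0,"wy": 0,"wz": 0,"grip": 2},
    {"dx": 0.3,"dy": 0,"dz": 7,"wx": 0,"wy": 0,"wz": 0,"grip": 2},
    {"dx": 0.3,"dy": 0,"dz": 9,"wx": 0,"wy": 0,"wz": 0,"grip": 2},
    {"dx": 0.3,"dy": 0,"dz": 11,"wx": 0,"wy": 0,"wz": 0,"grip": 2},
    {"dx": 0.3,"dy": 0,"dz": 12.8,"wx": 0,"wy": 0,"wz": 0,"grip": 2},
    {"dx": 0.3,"dy": 0,"dz": 14,"wx": 0,"wy": 0,"wz": 0,"grip": 2},
    {"dx": 0.3,"dy": 0,"dz": 14.6,"wx": 0,"wy": 0,"wz": 0,"grip": 2},
    {"dx": 0.3,"dy": 0,"dz": 14.6,"wx": 0,"wy": 0,"wz": 0,"grip": 2},
  ],
)

```text
clock: 23.95
eef_pos: [0.4993, 0.3544, 0.1032]
tool_rot: [0.774, 0.633, -0.001, -0.002]
ft_force: [0.2, -0.4, -2.2]
grip_width: 0.0352
grasp_force: 61.2
```

Request:
arm_command(
  increments=[
    {"dx": 0,"dy": 0,"dz": 0.2,"wx": 0,"wy": 0,"wz": 0,"grip": 2},
    {"dx": 0,"dy": 0,"dz": 0.3,"wx": 0,"wy": 0,"wz": 0,"grip": 2},
    {"dx": 0,"dy": 0,"dz": 0.4,"wx": 0,"wy": 0,"wz": 0,"grip": 2},
    {"dx": 0,"dy": 0,"dz": 0.4,"wx": 0,"wy": 0,"wz": 0,"grip": 2},
    {"dx": 0,"dy": 0,"dz": 0.4,"wx": 0,"wy": 0,"wz": 0,"grip": 2},
  ],
)

```text
clock: 24.45
eef_pos: [0.4997, 0.3555, 0.1003]
tool_rot: [0.774, 0.633, -0.0, -0.002]
ft_force: [-0.7, -0.2, -1.8]
grip_width: 0.0355
grasp_force: 61.2
```

Request:
arm_command(
  increments=[
    {"dx": 0,"dy": 0,"dz": 0.1,"wx": 0,"wy": 0,"wz": 0,"grip": 2},
    {"dx": 0,"dy": 0,"dz": 0.2,"wx": 0,"wy": 0,"wz": 0,"grip": 2},
    {"dx": 0,"dy": 0,"dz": 0.25,"wx": 0,"wy": 0,"wz": 0,"grip": 2},
    {"dx": 0,"dy": 0,"dz": 0.25,"wx": 0,"wy": 0,"wz": 0,"grip": 2},
    {"dx": 0,"dy": 0,"dz": 0.25,"wx": 0,"wy": 0,"wz": 0,"grip": 2},
  ],
)

```text
clock: 24.95
eef_pos: [0.4995, 0.3553, 0.0974]
tool_rot: [0.774, 0.633, -0.001, -0.002]
ft_force: [0.2, 0.2, -2.3]
grip_width: 0.0358
grasp_force: 61.2
```

Request:
arm_command(
  increments=[
    {"dx": 0,"dy": 0,"dz": 0.1,"wx": 0,"wy": 0,"wz": 0,"grip": 2},
    {"dx": 0,"dy": 0,"dz": 0.1,"wx": 0,"wy": 0,"wz": 0,"grip": 2},
    {"dx": 0,"dy": 0,"dz": 0.1,"wx": 0,"wy": 0,"wz": 0,"grip": 2},
  ],
)

```text
clock: 25.25
eef_pos: [0.4996, 0.3554, 0.0965]
tool_rot: [0.774, 0.633, -0.001, -0.002]
ft_force: [-0.4, -0.8, -2.2]
grip_width: 0.0354
grasp_force: 61.2
```

Request:
arm_command(
  increments=[
    {"dx": 0,"dy": 0,"dz": 0.1,"wx": 0,"wy": 0,"wz": 0,"grip": 2},
    {"dx": 0,"dy": 0,"dz": 0.1,"wx": 0,"wy": 0,"wz": 0,"grip": 2},
    {"dx": 0,"dy": 0,"dz": 0.1,"wx": 0,"wy": 0,"wz": 0,"grip": 2},
  ],
)

```text
clock: 25.55
eef_pos: [0.4996, 0.3554, 0.0964]
tool_rot: [0.774, 0.633, -0.0, -0.002]
ft_force: [-2.4, -1.4, 5.8]
grip_width: 0.0354
grasp_force: 61.8
```

Contact. I'll release and lift away.

Request:
arm_command(
  increments=[
    {"dx": 0,"dy": 0,"dz": 0,"wx": 0,"wy": 0,"wz": 0,"grip": 4},
    {"dx": 0,"dy": 0,"dz": 0,"wx": 0,"wy": 0,"wz": 0,"grip": 5},
    {"dx": 0,"dy": 0,"dz": 0,"wx": 0,"wy": 0,"wz": 0,"grip": 6},
    {"dx": 0,"dy": 0,"dz": 0,"wx": 0,"wy": 0,"wz": 0,"grip": 7},
    {"dx": 0,"dy": 0,"dz": 0,"wx": 0,"wy": 0,"wz": 0,"grip": 8.5},
    {"dx": 0,"dy": 0,"dz": 0,"wx": 0,"wy": 0,"wz": 0,"grip": 8.5},
    {"dx": 0,"dy": 0,"dz": 0,"wx": 0,"wy": 0,"wz": 0,"grip": 8.5},
    {"dx": 0,"dy": 0,"dz": 0,"wx": 0,"wy": 0,"wz": 0,"grip": 8.5},
    {"dx": 0,"dy": 0,"dz": 0,"wx": 0,"wy": 0,"wz": 0,"grip": 8.5},
    {"dx": 0,"dy": 0,"dz": 0,"wx": 0,"wy": 0,"wz": 0,"grip": 8.5},
  ],
)

```text
clock: 26.55
eef_pos: [0.4995, 0.3554, 0.0955]
tool_rot: [0.774, 0.633, -0.001, -0.002]
ft_force: [-0.7, -0.9, -0.4]
grip_width: 0.0849
grasp_force: 0.0
```

Request:
arm_command(
  increments=[
    {"dx": 0,"dy": 0,"dz": -0.5,"wx": 0,"wy": 0,"wz": 0,"grip": 8.5},
    {"dx": 0,"dy": 0,"dz": -1.5,"wx": 0,"wy": 0,"wz": 0,"grip": 8.5},
    {"dx": 0,"dy": 0,"dz": -3,"wx": 0,"wy": 0,"wz": 0,"grip": 8.5},
    {"dx": 0,"dy": 0,"dz": -5,"wx": 0,"wy": 0,"wz": 0,"grip": 8.5},
    {"dx": 0,"dy": 0,"dz": -7.5,"wx": 0,"wy": 0,"wz": 0,"grip": 8.5},
    {"dx": 0,"dy": 0,"dz": -10,"wx": 0,"wy": 0,"wz": 0,"grip": 8.5},
    {"dx": 0,"dy": 0,"dz": -12.5,"wx": 0,"wy": 0,"wz": 0,"grip": 8.5},
    {"dx": 0,"dy": 0,"dz": -14,"wx": 0,"wy": 0,"wz": 0,"grip": 8.5},
    {"dx": 0,"dy": 0,"dz": -14.5,"wx": 0,"wy": 0,"wz": 0,"grip": 8.5},
    {"dx": 0,"dy": 0,"dz": -14.5,"wx": 0,"wy": 0,"wz": 0,"grip": 8.5},
  ],
)

```text
clock: 27.55
eef_pos: [0.5004, 0.3554, 0.2419]
tool_rot: [0.774, 0.633, 0.001, -0.002]
ft_force: [-0.5, 0.5, -0.8]
grip_width: 0.0852
grasp_force: 0.0
```

```bash
python3 - <<'E'
from h import *
p,d,c=shot('wrist','w2.png'); W=cloud(p,d,c); hsv=cv2.cvtColor(p,cv2.COLOR_RGB2HSV); H,S,V=[hsv[...,i].astype(int) for i in range(3)]
yl=(H>18)&(H<36)&(S>90)&(W[...,2]>.13)&(W[...,2]<.15)&(d>0)
print(cv2.minAreaRect((W[yl][:,:2]*1000).astype(np.float32)),np.percentile(W[yl][:,2],[2,98]))
pd=(V<60)&(abs(W[...,2]-.012)<.008)&(np.hypot(W[...,0]-.5,W[...,1]-.355)<.07); print('pad',cv2.minEnclosingCircle((W[pd][:,:2]*1000).astype(np.float32)))
E
```

```text
((497.951904296875, 355.73065185546875), (27.538589477539062, 35.885345458984375), 78.45915985107422) [0.13208714 0.14310591]
pad ((498.0314636230469, 357.296630859375), 54.06536102294922)
```

View pics/w2.png

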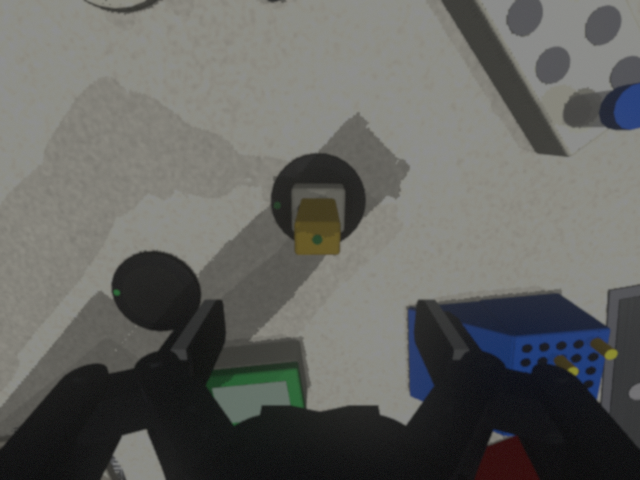

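The scanner stands upright at (318,215), within 2 mm of the pad's centre, and the gripper is clear.

```bash
python3 -c "
from workcell import job; print(job.job_done())"
```

```text
the job is handed in; nothing more can be done
None
```

I set the bottle upright in the tray, held the scanner 6 cm from the red label for over two seconds, stood it back about 2 mm from the pad's centre, and handed the job in after about 28 s; no verdict was shown.

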